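# Hang the parts bin on the louvred rack

### The job

Pick up the parts bin by its grip, lift its rear lip over the top rail of the louvred rack and work it along the rail until the key under the lip finds the notch and the lip sits fully down on the rail, the bin hanging upright by itself. Be gentle: keep the bin's push on the rack below 25 N, and leave the can, the spray bottle and the tape where they are.

Things in the scene. Friction and masses are not known exactly. Their poses are not given: they have to be found in the camera images.
- bin: Loose open grey plastic parts bin, 100 mm deep (x -50 to 50), 90 wide (y), 60 high, 0.18 to 0.35 kg. Origin: centre of its underside, z up; the back with the hooked lip is +x, the low front (36 high) -x. A divider across its middle carries an upright grip plate. A 2 mm ridge runs along the foot of the back wall.
- bin_grip (a point): On the bin, at (0, 0, 82) mm in its frame: middle of the grip plate, which is 12 mm thick in x, 60 long in y and stands from 60 to 98 mm above the bin's underside. Axes as the bin's.
- bin_lip (a point): On the bin, at (55.5, 0, 56) mm: middle of the lip's underside. The lip is 70 mm wide (y): a 4 mm shelf (top z = 60), then a 4 mm flange (x 61 to 65) that hangs down to z = 34. The slot between back wall (x 50) and flange is 11 mm. Axes as the bin's.
- bin_key (a point): On the bin, at (55.5, 0, 48) mm: middle of the bottom of the key, a block 14 mm wide in y that fills the middle of the lip's slot and hangs 8 mm below the lip's underside. Axes as the bin's.
- rack: Fixed louvred bench rack, white panel with bare metal louvres, 240 mm wide (y), 159 high. Origin on the bench below the middle of the panel's front face; x points from front to back (bins hang at -x), z up. Below the top rail a plain louvre has its face in the rail's front plane (x -19): the foot of a hanging bin rests on it, the bin leaning by up to about 0.09 rad.
- rail_mid (a point): On the rack, at (-16.5, 0, 150) mm: middle of the top rail's edge. The rail is a rigid upright strip 5 mm thick (x -19 to -14), 170 long, with a pocket 14 mm wide and 22 deep between it and the panel. Its edge has one notch, 18 mm wide, 12 deep, whose middle lies anywhere within 30 mm of here along y: not measured, feel (or look) for it. Axes as the rack's.
- pocket (a point): On the rack, at (-7, 0, 150) mm: middle of the mouth of the pocket behind the top rail, where the lip's flange goes. Off the notch the key rides on the rail's edge, the lip's underside 8 mm above it; in the notch the lip's underside comes down onto the edge: home. An upright bin passes freely with bin_lip 1 mm (+-2) in front of (-x) rail_mid.
- can: Loose ribbed white tin, 58 mm across, 104 mm high; origin at the centre of its underside. Leave alone.
- sprayer: Loose clear spray bottle, 69x88x198 mm; origin at the centre of its underside. Leave alone.
- tape: Loose roll of black tape lying flat, 58 mm across, 19 mm high; origin at the centre of its underside. Leave alone.
There are look-alikes about, which are no part of the job. There is more than one size of the bin; the job needs the largest.

How it is judged:
At the end, for the whole second after the job is handed in: The bin hangs by itself on the top rail, at rest: key in the notch, underside of its lip 4 mm below to 3 mm above the rail's edge, bin_lip from 6 mm in front of to 4 mm behind the rail's middle and within 36 mm of it along the rail, upright and square to the rack within 0.15 rad (z of bin_lip in the frame of rack between 0.146 and 0.153 m and x of bin_lip in the frame of rack between -0.0225 and -0.0125 m and y of bin_lip in the frame of rack between -0.036 and 0.036 m and angle between bin's own z axis and vertical below 0.15 rad and angle between the x axis of bin and the x axis of rack, either way round below 0.15 rad and linear speed of bin below 0.02 m/s); the robot touches nothing.
It fails at once if the bin presses on the rack with more than 25 N (contact force between bin and rack above 25 N).
It fails at once if the can is moved more than 15 mm (distance of can from where it was at the start of the episode above 0.015 m).
It fails at once if the spray bottle is moved more than 15 mm (distance of sprayer from where it was at the start of the episode above 0.015 m).
It fails at once if the tape is moved more than 15 mm (distance of tape from where it was at the start of the episode above 0.015 m).
It also fails if it takes over 67 s, if anything falls off the work surface, if the arm or the gripper's body presses on something with over 40 N, if the wrist force passes 120 N, or if a joint passes its speed limit or range.

### The arm

A 7-joint arm with a two-finger parallel gripper is mounted at the origin on the work surface; the furniture and walls round the work are solid. World frame = base frame: x ahead of the robot, y to its left, z up, the work surface at z = 0. Lengths are in m, angles in rad, forces in N, time in s.
With the tool pointing down it reaches from about 0.4 to 0.85 m from the base axis. Payload 10.4 kg.
Tool frame: the origin (TCP) lies at the very end of the fingers, on their centre line; the grasp point (between the pads) lies 19 mm behind it (r.pinch_z is the distance from the TCP to the grasp point, in m); z points along the fingers, y is the line along which they close (so a half turn about z gives the same grasp; the last joint's range is limited). The gripper opens to 87 mm and grips with 3 to 60 N. Pads are 19 mm wide; open, the fingers measure 117 mm over their backs; the gripper's body (75 mm by 190 mm) begins 51 mm behind the grasp point.
Start: joints at [-1.275, 0.332, -0.065, 1.46, 0.022, 1.35, -0.088], TCP at [0.196, 0.594, 0.223] pointing down, gripper open.
Joint ranges: [-2.6, 2.6], [-0.5, 2.12], [-1.47, 1.34], [0.16, 2.42], [-1.27, 4.41], [0.06, 2.06], [-2.6, 2.6]. Speed limits (rad/s): [2.22, 2.22, 2.79, 2.79, 3.14, 3.14, 3.14].

### API

Orientations are given as a unit quaternion [x, y, z, w].
In Python, from bench import sensors, vision, r gives the robot as it stands.
- The arm moves only by the shell command python3 -m crank 'ROWS' [OPENING] [FORCE]. ROWS is JSON, a list of rows, each a list of 2 entries, a list of its own where there are three numbers: the shift along the tool's x, y, z normalised to -1 to 1, where 1 is 3 cm, then the turn about the tool's z normalised to -1 to 1, where 1 is 8 degrees. A call has 1 to 12 rows; each row shifts and turns the commanded pose from where the row before left it, along the tool's axes as they then stand; what a row does not reach is not made up. A row lasts 1/8 s, in which the tool goes at most 62.5 mm and 10.7 degrees, less where a joint would pass 70% of its speed; a pose out of reach is approached as far as the arm can. A call with a number of a shift or a turn outside -1 to 1 is refused whole. A call with a gripper value outside its range is refused whole. OPENING is the opening, from 0 (shut) to 1 (fully open), set as the call begins (- or left out, the last holds). The fingers move at their own pace and stop on an object; FORCE is the grip in N (left out, the last holds). Time passes only in rows, so rows that do not move let the fingers close. It gives the time, the measured TCP pose, the force, the opening and the grip force at its end, in the units of the state.
- sensors.read_state(): the state, without advancing time (a new reading comes with each control period).
- vision.camera(name): name is "scene" or "top" or "wrist"; returns the picture (420x560x3 uint8, red, green, blue); there is no depth.
- vision.camera_model(name): a dict with "vertical_fov" (degrees; the focal length in pixels is half the picture's height over the tangent of half this angle, whatever the lens; pixels are square), "cx", "cy" (the principal point, pixels), "camera_from_world" (4x4, takes a point from world to camera coordinates); the wrist camera has in their place "hand_eye" (4x4, takes a point from camera to tool coordinates, whose origin is the TCP and whose axes are the flange's). Camera axes: x right, y down, z forward; pixel columns grow to the right and rows downward; lengths in m; the calibration is good to about 2 mm. The wrist camera is an equidistant fisheye: a pixel r from the principal point sees the ray r / f radians off the axis. A picture is of the moment at which its call begins: read the wrist's pose just before it. camera_model takes no time and is no camera call.
- r.close_job(): hands the job in; it is judged then, once.
The state is a dict: "time": time; "joint_positions": joint angles; "joint_vel": joint speeds; "joint_torque": joint torques, N m; "ee_pos": TCP position; "eef_rot": TCP orientation; "ft_force": force on the tool from outside, world axes, zero at the start; "torque": the same for the moment, N m; "width": finger opening in m; "grip_force": force on a finger pad.
Only numpy, scipy, OpenCV 4.12 (cv2) and the standard library are available. Lean on these libraries where they do the work, as an engineer would, in place of code of your own. Each camera call takes 0.05 s, during which the arm holds its last target. There are 200 camera calls.

## Working session

There is one attempt and no reset: what is moved stays moved. The work goes in short steps, Python scripts to look and compute and a shell command to move; the robot and the scene stay as the last step left them, time stands still between calls to the robot, and variables do not carry over. Pictures are saved under pics/ and viewed, at most 10 in all, crops included, and the job is handed in when it is done.

```bash
ls; mkdir -p pics; python3 - <<'E'
from bench import sensors, vision, r
import cv2,numpy as np
np.set_printoptions(precision=4,suppress=True)
s=sensors.read_state();print({k:np.round(v,4) for k,v in s.items()})
for n in("scene","top","wrist"):
    cv2.imwrite(f"pics/{n}0.png",vision.camera(n)[:,:,::-1]); print(n,vision.camera_model(n))
E
```

```text
pics
{'time': np.float64(0.0), 'joint_positions': array([-1.2746,  0.3329, -0.0647,  1.461 ,  0.0216,  1.3499, -0.0885]), 'joint_vel': array([ 0.0004,  0.0003, -0.0002,  0.0006,  0.0009,  0.0013, -0.0011]), 'joint_torque': array([ -0.0003, -62.3262,   0.0243, -38.9905,  -0.0615,   0.0396,
         0.0001]), 'ee_pos': array([0.1957, 0.5931, 0.2217]), 'eef_rot': array([ 0.1587,  0.9873, -0.0007, -0.0001]), 'ft_force': array([ 0.0722,  0.0873, -0.1894]), 'torque': array([ 0.0246, -0.0018, -0.0025]), 'grip_force': np.float64(0.0), 'width': np.float64(0.0871)}
scene {'vertical_fov': 56.262682949608795, 'cx': 274.14808982092177, 'cy': 211.83607244853442, 'camera_from_world': array([[-0.8934, -0.4492,  0.0056,  0.6749],
       [-0.2185,  0.4236, -0.8791,  0.0695],
       [ 0.3926, -0.7866, -0.4766,  1.0503],
       [ 0.    ,  0.    ,  0.    ,  1.    ]])}
top {'vertical_fov': 54.98880450416286, 'cx': 286.40134128065176, 'cy': 207.69901470377206, 'camera_from_world': array([[-0.0048, -0.9996,  0.026 ,  0.3235],
       [-0.9985,  0.0033, -0.0541,  0.5661],
       [ 0.054 , -0.0263, -0.9982,  1.0876],
       [ 0.    ,  0.    ,  0.    ,  1.    ]])}
wrist {'vertical_fov': 65.70646984690485, 'cx': 279.00283625485827, 'cy': 208.59196874732064, 'hand_eye': array([[ 0.0009, -0.9696, -0.2446,  0.0665],
       [ 1.    ,  0.0009, -0.    ,  0.0008],
       [ 0.0002, -0.2446,  0.9696, -0.1622],
       [ 0.    ,  0.    ,  0.    ,  1.    ]])}
```

View pics/scene0.png

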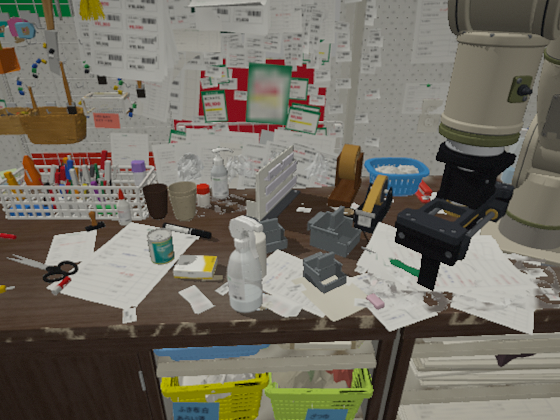

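View pics/top0.png

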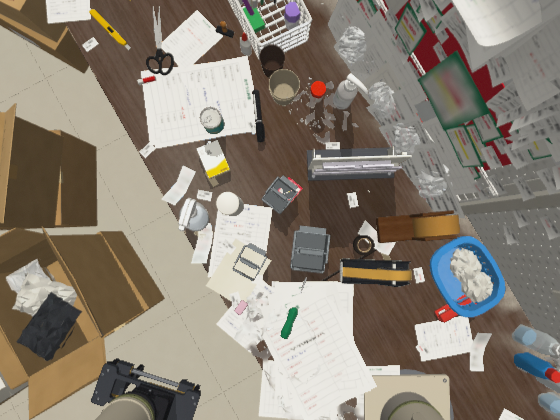

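The scene view shows the rack near the middle. In the top view the rack is at about (360,165), the largest bin at (310,249), small bins at (282,193) and (250,262), the can at (230,203), the sprayer at (195,215) and the tape at (364,245). I'll enlarge this area.

```bash
python3 - <<'E'
import cv2
a=cv2.imread("pics/top0.png")[140:290,240:430]; b=cv2.resize(a,None,fx=4,fy=4,interpolation=cv2.INTER_CUBIC)
cv2.imwrite("pics/c1.png",b)
E
```

```text
(no output)
```

View pics/c1.png

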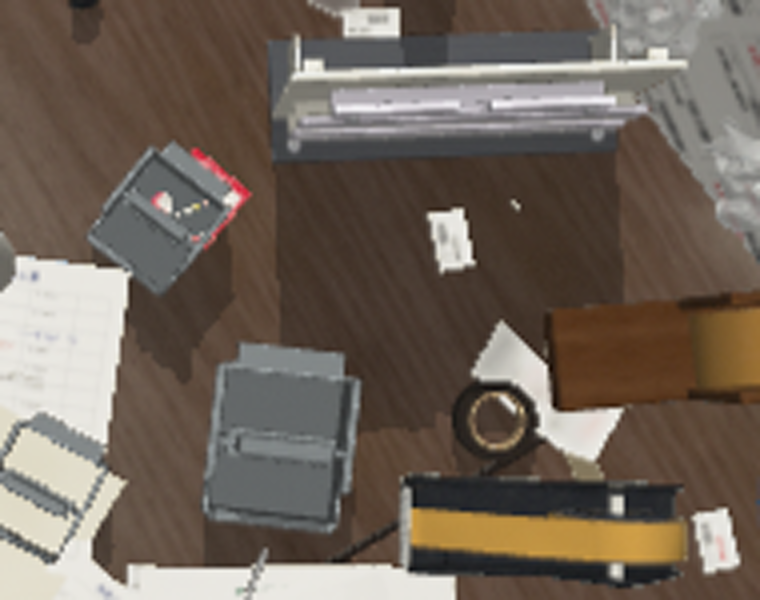

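```bash
cat > h.py <<'E'
import numpy as np, cv2
from scipy.spatial.transform import Rotation as R
from bench import sensors, vision, r
np.set_printoptions(precision=4,suppress=True)
def ray(name,u,v,state=None):
    m=vision.camera_model(name); f=210/np.tan(np.radians(m["vertical_fov"]/2))
    x,y=(u-m["cx"])/f,(v-m["cy"])/f
    if name=="wrist":
        t=np.hypot(x,y); d=np.array([x,y,0])/max(t,1e-9)*np.sin(t); d[2]=np.cos(t)
        T=np.eye(4);T[:3,:3]=R.from_quat(state["eef_rot"]).as_matrix();T[:3,3]=state["ee_pos"];T=T@m["hand_eye"]
    else: d=np.array([x,y,1.]);T=np.linalg.inv(m["camera_from_world"])
    return T[:3,3],T[:3,:3]@d
def atz(name,u,v,z,state=None):
    o,d=ray(name,u,v,state); return o+d*(z-o[2])/d[2]
def proj(name,p,state=None):
    m=vision.camera_model(name); f=210/np.tan(np.radians(m["vertical_fov"]/2)); p=np.append(p,1)
    if name=="wrist":
        T=np.eye(4);T[:3,:3]=R.from_quat(state["eef_rot"]).as_matrix();T[:3,3]=state["ee_pos"]
        c=np.linalg.inv(T@m["hand_eye"])@p; t=np.arctan2(np.hypot(c[0],c[1]),c[2]); q=c[:2]/np.hypot(c[0],c[1])*t
    else: c=m["camera_from_world"]@p; q=c[:2]/c[2]
    return q*f+[m["cx"],m["cy"]]
E
python3 - <<'E'
from h import *
def c(u,v,z): return atz("top",u/4+240,v/4+140,z)
for n,u,v,z in [("lipL",241,345,.06),("lipR",344,354,.06),("rearL",219,368,.06),("rearR",358,380,.06),("frL",208,518,.036),("frR",333,530,.036),("gripL",233,440,.098),("gripR",338,450,.098),("panL",282,105,.159),("panL2",300,70,.159),("panR",685,66,.159),("railL",335,98,.15),("railR",615,100,.15),("baseFL",273,160,0),("baseFR",617,152,0),("notch",483,105,.15),("tape",497,420,.019)]:
    print(n,c(u,v,z))
E
```

```text
lipL [0.5164 0.2868 0.06  ]
lipR [0.5103 0.2197 0.06  ]
rearL [0.5016 0.3011 0.06  ]
rearR [0.4933 0.2108 0.06  ]
frL [0.4026 0.3079 0.036 ]
frR [0.3941 0.2252 0.036 ]
gripL [0.4569 0.2944 0.098 ]
gripR [0.4503 0.2288 0.098 ]
panL [0.6577 0.2674 0.159 ]
panL2 [0.6787 0.2566 0.159 ]
panR [0.6811 0.0258 0.159 ]
railL [0.6634 0.2348 0.15  ]
railR [0.662  0.0657 0.15  ]
baseFL [0.6445 0.2601 0.    ]
baseFR [0.6497 0.0205 0.    ]
notch [0.6591 0.1457 0.15  ]
tape [0.4653 0.1114 0.019 ]
```

The rack's rail is near x 0.662, y 0.15, and the bin's grip is at about (0.452, 0.261) with yaw around -0.09. I'll rise and turn first.

```bash
python3 -m crank '[[[0,0,-0.27],0.96],[[0,0,-0.27],0.96],[[0,0,-0.27],0.96],[[0,0,-0.27],0.96],[[0,0,-0.27],0.96],[[0,0,-0.27],0.96],[[0,0,-0.27],0.96],[[0,0,-0.27],0.96],[[0,0,-0.27],0.96],[[0,0,-0.27],0.96],[[0,0,0],0],[[0,0,0],0]]' 0.6 15
cat >> h.py <<'E'
def goto(p,yaw=None):
    "print the shift still needed in tool units, and the turn; yaw = world angle of tool y"
    s=sensors.read_state();M=R.from_quat(s["eef_rot"]).as_matrix()
    y=np.arctan2(M[1,1],M[0,1]); print("t",s["time"],"tcp",s["ee_pos"],"F",s["ft_force"],"yaw",y,"tilt",np.degrees(np.arccos(-M[2,2])))
    print("units xyz",M.T@(np.array(p)-s["ee_pos"])/.03, "turn", None if yaw is None else -np.degrees(yaw-y)/8)
E
python3 -c "
from h import *
goto([.56,.2,.30],-.09)"
```

```text
time: 1.65
ee_pos: [0.1958, 0.5934, 0.303]
eef_rot: [0.737, 0.676, -0.0, 0.0]
ft_force: [0.3, -0.1, -0.8]
width: 0.0521
grip_force: 0.0
t 1.65 tcp [0.1958 0.5934 0.303 ] F [ 0.2667 -0.0594 -0.7894] yaw -0.0853451833172037 tilt 0.04241637360218919
units xyz [-12.0296  13.215    0.1057] turn 0.03333766879141424
```

```bash
python3 -m crank '[[[-0.9,1,0],0],[[-0.9,1,0],0],[[-0.9,1,0],0],[[-0.9,1,0],0],[[-0.9,1,0],0],[[-0.9,1,0],0],[[-0.9,1,0],0],[[-0.9,1,0],0],[[-0.9,1,0],0],[[-0.9,1,0],0],[[-0.9,1,0],0],[[-0.9,1,0],0]]'
python3 -m crank '[[[-1,0.9,0],0],[[-0.3,0.3,0],0],[[0,0,0],0],[[0,0,0],0],[[0,0,0],0]]'
python3 - <<'E'
from h import *
import json
s=sensors.read_state(); im=vision.camera("wrist")[:,:,::-1]
json.dump({k:np.array(s[k]).tolist() for k in("ee_pos","eef_rot")},open("s1.json","w"))
cv2.imwrite("pics/w1.png",im); cv2.imwrite("pics/w1b.png",cv2.resize(im,(800,600),interpolation=cv2.INTER_CUBIC)); print(s["ee_pos"],s["time"])
E
```

```text
time: 3.15
ee_pos: [0.5265, 0.2379, 0.3031]
eef_rot: [0.737, 0.676, -0.0, -0.0]
ft_force: [0.5, 0.7, 0.7]
width: 0.0522
grip_force: 0.0
time: 3.78
ee_pos: [0.5576, 0.1984, 0.3035]
eef_rot: [0.737, 0.676, 0.0, -0.0]
ft_force: [-0.1, -0.2, -0.0]
width: 0.0521
grip_force: 0.0
[0.5576 0.1984 0.3035] 3.775
```

View pics/w1b.png

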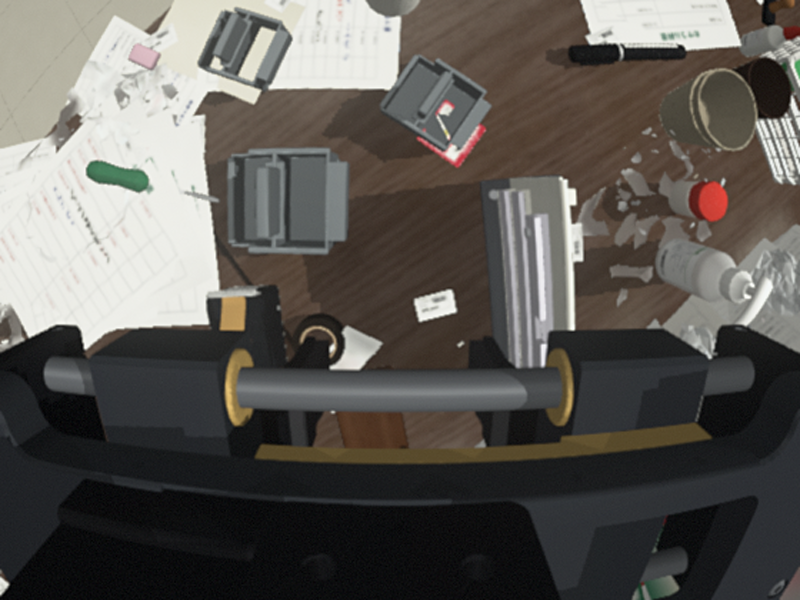

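The wrist view shows the large bin at (288,200), with the lip to the right at (340,200), and the left part of the rack at (530,270). I'll enlarge the rack.

```bash
python3 - <<'E'
import cv2
a=cv2.imread("pics/w1.png")[115:265,330:420]; cv2.imwrite("pics/c2.png",cv2.resize(cv2.rotate(a,cv2.ROTATE_90_COUNTERCLOCKWISE),None,fx=5,fy=5,interpolation=cv2.INTER_CUBIC))
E
```

```text
(no output)
```

View pics/c2.png

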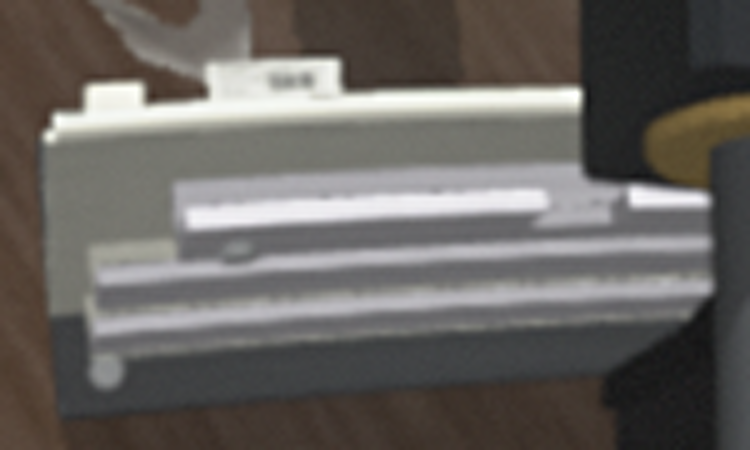

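```bash
python3 - <<'E'
from h import *
import json
s={k:np.array(v) for k,v in json.load(open("s1.json")).items()}
for n,U,V,z in [("railL",186,218,.15),("n1",548,199,.15),("n2",627,197,.15),("railfar",708,198,.15),("panfrontL",50,138,.159),("panfront",580,106,.159),("baseFL",60,415,0),("baseF",600,375,0)]:
    print(n,atz("wrist",330+89-V/5,115+U/5,z,s))
for n,u,v,z in [("lipR?",347,152,.06),("lip2",343,245,.06),("gripTL",258,165,.098),("gripTR",258,238,.098),("gL2",281,166,.098),("gR2",281,238,.098),("bRL",330,149,.06),("bRR",328,251,.06)]:
    print(n,atz("wrist",u*.7-.15,v*.7-.15,z,s))
E
python3 -c "
import cv2
a=cv2.imread('pics/w1.png')[95:190,150:255]; cv2.imwrite('pics/c3.png',cv2.resize(a,None,fx=6,fy=6,interpolation=cv2.INTER_CUBIC))"
```

```text
railL [0.6574 0.2356 0.15  ]
n1 [0.6599 0.1598 0.15  ]
n2 [0.6604 0.1421 0.15  ]
railfar [0.6606 0.1233 0.15  ]
panfrontL [0.6727 0.2624 0.159 ]
panfront [0.6778 0.1538 0.159 ]
baseFL [0.6449 0.2614 0.    ]
baseF [0.6491 0.0983 0.    ]
lipR? [0.5212 0.2971 0.06  ]
lip2 [0.5097 0.2159 0.06  ]
gripTL [0.4519 0.2928 0.098 ]
gripTR [0.4449 0.2334 0.098 ]
gL2 [0.4711 0.2893 0.098 ]
gR2 [0.4645 0.2313 0.098 ]
bRL [0.5066 0.3014 0.06  ]
bRR [0.4957 0.2118 0.06  ]
```

View pics/c3.png

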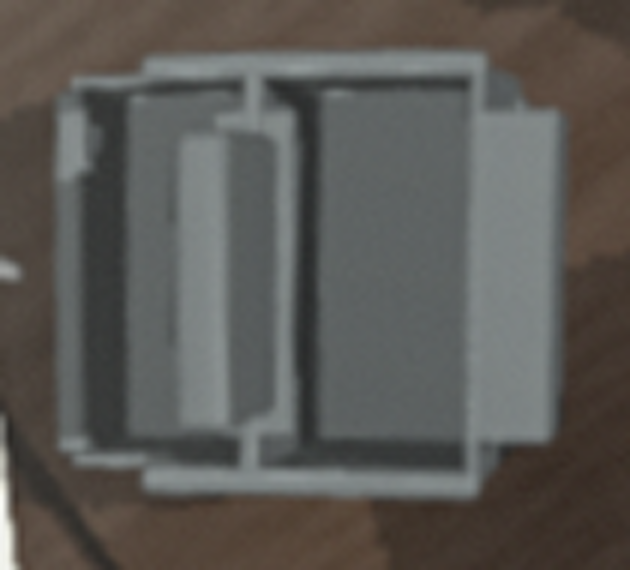

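```bash
python3 - <<'E'
from h import *
import json
s={k:np.array(v) for k,v in json.load(open("s1.json")).items()}
for n,U,V,z in [("gTL",180,133,.098),("gTR",228,133,.098),("gBL",180,428,.098),("gBR",228,428,.098),("lipT",562,110,.06),("lipB",550,441,.06),("rT",482,60,.06),("rB",475,490,.06)]:
    print(n,atz("wrist",150+U/6,95+V/6,z,s))
goto([.4525,.261,.15],-.11)
E
```

```text
gTL [0.4512 0.2908 0.098 ]
gTR [0.4608 0.2894 0.098 ]
gBL [0.4443 0.2336 0.098 ]
gBR [0.4542 0.2325 0.098 ]
lipT [0.5215 0.2881 0.06  ]
lipB [0.5123 0.2193 0.06  ]
rT [0.5059 0.3004 0.06  ]
rB [0.4952 0.2104 0.06  ]
t 3.825 tcp [0.5577 0.1981 0.3036] F [-0.1183 -0.9387  0.2693] yaw -0.08643056297189469 tilt 0.027252494711458946
units xyz [ 1.7832 -3.674   5.1199] turn 0.168803658401225
```

```bash
python3 -m crank '[[[0.6,-1,0.5],0.17],[[0.6,-1,0.5],0],[[0.6,-1,0.7],0],[[0,-0.67,1],0],[[0,0,1],0],[[0,0,1],0],[[0,0,0.6],0],[[0,0,0],0],[[0,0,0],0]]'
python3 -c "
from h import *
goto([.4526,.2616,.065],-.11)"
```

```text
time: 4.95
ee_pos: [0.4547, 0.2628, 0.1455]
eef_rot: [0.745, 0.667, 0.001, -0.0]
ft_force: [0.1, 0.9, 1.5]
width: 0.0525
grip_force: 0.0
t 4.95 tcp [0.4547 0.2628 0.1455] F [0.0747 0.8767 1.4741] yaw -0.11171856919345856 tilt 0.07364385307492402
units xyz [-0.0506 -0.0675  2.6837] turn -0.012308345198297157
```

```bash
python3 -m crank '[[[-0.05,-0.07,0.7],0],[[0,0,0.8],0],[[0,0,0.8],0],[[0,0,0.38],0],[[0,0,0],0],[[0,0,0],0]]'
python3 -m crank '[[[0,0,0],0],[[0,0,0],0],[[0,0,0],0],[[0,0,0],0],[[0,0,0],0],[[0,0,0],0],[[0,0,0],0],[[0,0,0],0]]' 0 25
python3 -c "
from h import *
goto([.4526,.2616,.065],.026)"
```

```text
time: 5.7
ee_pos: [0.4528, 0.2615, 0.0652]
eef_rot: [0.746, 0.666, 0.001, -0.0]
ft_force: [0.3, 1.0, -0.1]
width: 0.0521
grip_force: 0.0
time: 6.7
ee_pos: [0.4521, 0.2611, 0.0641]
eef_rot: [0.746, 0.666, -0.0, -0.0]
ft_force: [-0.1, 0.0, 0.5]
width: 0.0118
grip_force: 25.0
t 6.7 tcp [0.4521 0.2611 0.0641] F [-0.0552  0.0221  0.4705] yaw -0.1120795026978063 tilt 0.010202824709418837
units xyz [ 0.0197  0.0155 -0.0289] turn -0.9889215927311957
```

```bash
python3 -m crank '[[[0,0,-0.3],0],[[0,0,-0.6],0],[[0,0,-0.9],0],[[0,0,-0.9],0],[[0,0,-0.9],0],[[0,0,-0.9],0],[[0,0,-0.5],-0.5],[[0,0,0],-0.49],[[0,0,0],0]]' - 30
python3 -c "
from h import *
goto([.6037,.1495,.2],.026)"
```

```text
time: 7.82
ee_pos: [0.4522, 0.2609, 0.2145]
eef_rot: [0.698, 0.716, 0.0, 0.0]
ft_force: [0.0, 0.2, -3.0]
width: 0.0123
grip_force: 30.0
t 7.825 tcp [0.4522 0.2609 0.2145] F [ 0.0025  0.1864 -3.0317] yaw 0.02544520383021685 tilt 0.017044403390132416
units xyz [-3.8399  4.9547  0.4836] turn -0.003973434877324737
```

```bash
python3 -m crank '[[[-0.4,0.5,0],0],[[-0.6,0.8,0],0],[[-0.6,0.8,0],0],[[-0.6,0.8,0],0],[[-0.6,0.8,0],0],[[-0.6,0.7,0.2],0],[[-0.3,0.4,0.2],0],[[-0.14,0.15,0.1],0],[[0,0,0],0],[[0,0,0],0]]'
python3 - <<'E'
from h import *
import json
goto([.6037,.1495,.2],.026)
s=sensors.read_state(); im=vision.camera("wrist")[:,:,::-1]
json.dump({k:np.array(s[k]).tolist() for k in("ee_pos","eef_rot")},open("s2.json","w"))
cv2.imwrite("pics/w2.png",im); cv2.imwrite("pics/w2b.png",cv2.resize(im[40:280,240:560],None,fx=2.5,fy=2.5,interpolation=cv2.INTER_CUBIC))
E
```

```text
time: 9.07
ee_pos: [0.6031, 0.1508, 0.1994]
eef_rot: [0.697, 0.717, 0.0, -0.0]
ft_force: [-0.7, 0.1, -3.0]
width: 0.0117
grip_force: 30.0
t 9.075 tcp [0.6031 0.1508 0.1994] F [-0.7016  0.0806 -3.0292] yaw 0.02713187520323941 tilt 0.0410316580618209
units xyz [-0.0434  0.0176 -0.0207] turn 0.008106459010141327
```

View pics/w2b.png

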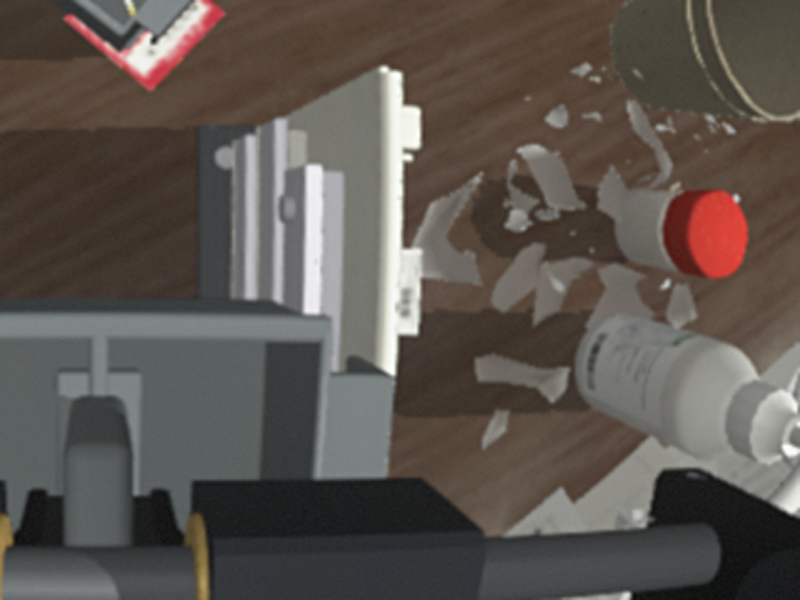

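The rail's edge strip is at crop columns 305–322. The bin's back rim is at column 330 (row 325) and the lip's outer edge at 393 (row 380).

```bash
python3 - <<'E'
from h import *
import json
s={k:np.array(v) for k,v in json.load(open("s2.json")).items()}
g=lambda u,v,z: atz("wrist",240+u/2.5,40+v/2.5,z,s)
zb=.1953
for n,u,v,z in [("railA0",304,165,.15),("railA1",322,165,.15),("railB0",305,305,.15),("railB1",320,305,.15),("panA",385,68,.159),("panB",381,370,.159),("rim corner",330,318,zb),("lip corner",393,375,zb),("lip far",388,470,zb),("lip-in",330,375,zb)]: print(n,g(u,v,z))
e=s["ee_pos"];M=R.from_quat(s["eef_rot"]).as_matrix()
bx,by=M[:,1],M[:,0]
for n,p in [("rim",(.05,.045)),("lip",(.065,.035)),("lipmid",(.0555,0))]: print("pred",n,(e+bx*p[0]+by*p[1])[:2])
E
```

```text
railA0 [0.6552 0.2354 0.15  ]
railA1 [0.6601 0.2358 0.15  ]
railB0 [0.6574 0.1981 0.15  ]
railB1 [0.6616 0.1984 0.15  ]
panA [0.674  0.2623 0.159 ]
panB [0.6773 0.183  0.159 ]
rim corner [0.6511 0.1999 0.1953]
lip corner [0.6667 0.1882 0.1953]
lip far [0.6681 0.1666 0.1953]
lip-in [0.6521 0.1876 0.1953]
pred rim [0.6519 0.1971]
pred lip [0.6672 0.1875]
pred lipmid [0.6586 0.1523]
```

```bash
python3 -m crank '[[[-0.08,0.04,0.1],-0.05],[[0,0,0.3],0],[[0,0,0.3],0],[[0,0,0.2],0],[[0,0,0.1],0],[[0,0,0],0],[[0,0,0],0]]'
python3 -c "
from h import *
goto([.6046,.149,.166],.033)"
```

```text
time: 10.0
ee_pos: [0.605, 0.1474, 0.1694]
eef_rot: [0.695, 0.719, 0.0, 0.0]
ft_force: [0.2, 0.1, -3.4]
width: 0.0117
grip_force: 30.0
t 10.0 tcp [0.605  0.1474 0.1694] F [ 0.1667  0.0806 -3.429 ] yaw 0.03303655921067504 tilt 0.027181191449457714
units xyz [ 0.0538 -0.0131  0.1141] turn 0.00026183605925116587
```

```bash
python3 -m crank '[[[0.04,0,0.05],0],[[0,0,0.05],0],[[0,0,0.05],0],[[0,0,0],0],[[0,0,0],0]]'
python3 -c "
from h import *
goto([.6046,.149,.158],.033)"
```

```text
time: 10.62
ee_pos: [0.6049, 0.1486, 0.1647]
eef_rot: [0.695, 0.719, 0.0, -0.0]
ft_force: [-0.0, 0.5, -2.8]
width: 0.0115
grip_force: 30.0
t 10.625 tcp [0.6049 0.1486 0.1647] F [-0.0471  0.5456 -2.7966] yaw 0.03304841249123271 tilt 0.006968147720816035
units xyz [ 0.014  -0.0089  0.2222] turn 0.0003467289279185616
```

```bash
python3 -m crank '[[[0,0,0.04],0],[[0,0,0.04],0],[[0,0,0],0],[[0,0,0],0]]'
```

```text
time: 11.12
ee_pos: [0.6048, 0.1486, 0.1622]
eef_rot: [0.695, 0.719, 0.0, -0.0]
ft_force: [-0.3, 0.2, -2.5]
width: 0.0112
grip_force: 30.0
```

```bash
python3 -m crank '[[[0,0,0.04],0],[[0,0,0.04],0],[[0,0,0.03],0],[[0,0,0],0],[[0,0,0],0]]'
```

```text
time: 11.75
ee_pos: [0.6049, 0.1486, 0.1589]
eef_rot: [0.695, 0.719, 0.0, 0.0]
ft_force: [1.3, -0.2, -2.5]
width: 0.0117
grip_force: 30.0
```

```bash
python3 -m crank '[[[0,0,0.03],0],[[0,0,0.02],0],[[0,0,0],0],[[0,0,0],0]]'
```

```text
time: 12.25
ee_pos: [0.6049, 0.1486, 0.1579]
eef_rot: [0.695, 0.719, 0.0, 0.0]
ft_force: [-3.4, -0.1, 5.1]
width: 0.0118
grip_force: 30.0
```

The force came up at z 0.158, which is the height expected for home. I'll relax the push, release and look.

```bash
python3 -m crank '[[[0,0,-0.01],0],[[0,0,0],0],[[0,0,0],0]]' - 5
python3 -m crank '[[[0,0,0],0],[[0,0,0],0],[[0,0,0],0],[[0,0,0],0],[[0,0,0],0],[[0,0,0],0]]' 0.4
python3 -m crank '[[[0,0,-0.3],0],[[0,0,-0.7],0],[[0,0,-1],0],[[0,0,-1],0],[[0,0,-1],0],[[0,0,-1],0],[[0,0,0],0],[[0,0,0],0]]'
python3 - <<'E'
from h import *
import json
goto([.6046,.149,.25],.033)
s=sensors.read_state(); im=vision.camera("wrist")[:,:,::-1]; sc=vision.camera("scene")[:,:,::-1]
json.dump({k:np.array(s[k]).tolist() for k in("ee_pos","eef_rot")},open("s3.json","w"))
cv2.imwrite("pics/w3b.png",np.hstack([cv2.resize(im[60:280,230:430],(500,550),interpolation=cv2.INTER_CUBIC),cv2.resize(sc[120:280,230:310],(275,550),interpolation=cv2.INTER_CUBIC)]))
E
```

```text
time: 12.62
ee_pos: [0.6049, 0.1486, 0.1576]
eef_rot: [0.695, 0.719, 0.0, 0.0]
ft_force: [-0.1, 1.1, 0.2]
width: 0.0121
grip_force: 5.0
time: 13.38
ee_pos: [0.6049, 0.1486, 0.1577]
eef_rot: [0.695, 0.719, 0.0, -0.0]
ft_force: [0.4, 1.2, 0.2]
width: 0.0345
grip_force: 0.0
time: 14.38
ee_pos: [0.6047, 0.1485, 0.3075]
eef_rot: [0.695, 0.719, -0.0, -0.0]
ft_force: [-0.1, -0.3, -0.6]
width: 0.0347
grip_force: 0.0
t 14.375 tcp [0.6047 0.1485 0.3075] F [-0.1308 -0.3392 -0.6471] yaw 0.03303341091302521 tilt 0.01526802692814761
units xyz [ 0.0157 -0.0019  1.9165] turn 0.00023928803825289027
```

View pics/w3b.png

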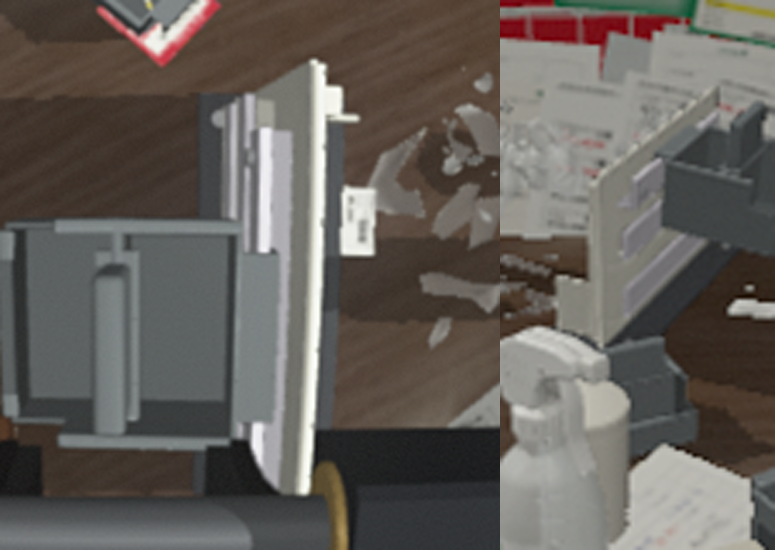

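The wrist and scene crops show the bin hanging upright on the rail by itself. The lip is over the rail at crop (257,340) and square to it, and the gripper is clear. The lip made contact about 8 mm below the height at which the key would ride on the rail, so the key is in the notch.

```bash
python3 -c "
from bench import r
print(r.close_job())"
```

```text
the job is handed in; nothing more can be done
None
```

The bin hangs by itself on the top rail, upright and square to the rack, and the job is handed in at about 14 s. The hand-in gave no verdict. The lip stopped at home height, so I take the key to be in the notch. The push on the rail stayed around 8 N in the force readings, and the arm never came near the can, spray bottle or tape.

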